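Stand the bronzes on their stone bases

TASK

Stand each of the four bronzes on its own stone base for mounting: the torso on the white marble block, the owl on the black slate disc, the horse along the red sandstone slab and the ring on the green block. Each must end upright in the middle of its base and squared up with the base's edges (it does not matter which way it faces). Set them down without dropping them, and leave the two white plaster models where they are.

Things in the scene. Friction and masses are not known exactly. Their poses are not given: they have to be found in the camera images.
- torso: The bronze torso (brown metal; headless, armless standing figure), loose, about 0.5 kg, 117 mm tall, on a square foot plate 56 x 56 mm, 8 mm thick. Origin: the centre of its underside, z up. x points out of its chest, y from shoulder to shoulder, both along the sides of the foot. Chest and back are flat to grip, 28 mm apart along x, from 68 to 104 mm above the underside; the shoulders are 65 mm wide along y.
- owl: The bronze owl (brown metal, with two ear tufts), loose, about 0.45 kg, 110 mm tall, on a round foot plate 60 mm across, 8 mm thick. Origin: the centre of its underside, z up. x points out of its face. The body is round and upright, 44 mm across (about 50 mm over the wings, along y), from 36 to 66 mm above the underside; the head above it is some 42 mm across.
- horse: The bronze horse (brown metal, standing on four legs), loose, about 0.5 kg, 108 mm tall at the ears, on an oblong foot plate 104 mm (x) x 46 mm (y), 8 mm thick. Origin: the centre of its underside, z up. x runs along the horse to its head, which reaches 72 mm ahead of the origin; its neck and head stand over x = 28 to 72 mm, its back is 80 mm up. The barrel of the body is gripped across y, 30 to 34 mm wide, from 48 to 76 mm above the underside, x from -32 to +26 mm.
- ring: The bronze ring (brown metal; an upright pierced disc, an abstract piece), loose, about 0.4 kg, 98 mm tall, on a square foot plate 44 x 44 mm, 8 mm thick. Origin: the centre of its underside, z up. The disc is 84 mm in diameter with a hole of 42 mm, centred 56 mm above the underside, and stands in the y-z plane; x is the axis of the hole. It is gripped by its two flat faces, 20 mm apart along x, best on the rim above the hole, 77 to 92 mm above the underside.
- base_white: Base of white marble for the torso: a square block 84 x 84 mm, 36 mm high, loose, 0.7 kg, lying on the grey felt (4 mm thick) in the middle of the bench. Origin: the centre of its underside; x and y along its sides, its top 36 mm above.
- base_black: Base of black slate for the owl: a round disc 92 mm across, 28 mm high, loose, 0.5 kg, on the grey felt. Origin: the centre of its underside, its top 28 mm above.
- base_red: Base of red sandstone for the horse: an oblong slab 134 mm (x) x 76 mm (y), 30 mm high, loose, 0.7 kg, on the grey felt. Origin: the centre of its underside; x along its long side, its top 30 mm above.
- base_green: Base of green stone for the ring: a square block 68 x 68 mm, 44 mm high, loose, 0.5 kg, on the grey felt. Origin: the centre of its underside; x and y along its sides, its top 44 mm above.
- plaster_torso: The white plaster model of the torso, of the same shape and size as the bronze one, loose, 0.25 kg, standing among the bronzes; to be left where it is. Origin: the centre of its underside.
- plaster_owl: The white plaster model of the owl, of the same shape and size as the bronze one, loose, 0.25 kg, standing among the bronzes; to be left where it is. Origin: the centre of its underside.
Mind the look-alikes: they are no part of the job. Leave any blue look-alike of the base_white alone.

How it is judged:
By the outcome, as a careful person would: the job done as asked, in the order asked, and still so for the second after the job is handed in, with the robot touching nothing.
It also fails if it takes over 112 s, if anything falls off the work surface, if the arm or the gripper's body presses on something with over 40 N, if the wrist force passes 120 N, or if a joint passes its speed limit or range.

ROBOT

A 6-joint arm with a two-finger parallel gripper is mounted at the origin on the work surface. World frame = base frame: x ahead of the robot, y to its left, z up, the work surface at z = 0. Lengths are in m, angles in rad, forces in N, time in s.
With the tool pointing down it reaches from about 0.325 to 0.775 m from the base axis. Payload 5.5 kg.
Tool frame: the origin (TCP) lies between the finger pads; the fingertips stand 8 mm ahead of it and the grasp point (between the pads) lies 11 mm behind it (tcp_to_tips is the distance from the TCP to the fingertips, in m); z points along the fingers, y is the line along which they close (so a half turn about z gives the same grasp; the last joint's range is limited). The gripper opens to 88 mm and grips with 3 to 60 N. Pads are 20 mm wide; open, the fingers measure 115 mm over their backs; the gripper's body (75 mm by 178 mm) begins 61 mm behind the grasp point.
Start: joints at [-1.269, 0.091, 1.231, -0, 1.82, -0.057], TCP at [0.211, -0.562, 0.231] pointing down, gripper open.
Joint ranges: [-2.87, 2.87], [-0.86, 2.18], [0.17, 2.46], [-1.51, 4.65], [0.06, 2.69], [-2.65, 2.65]. Speed limits (rad/s): [2.57, 2.57, 3.01, 3.14, 3.14, 3.14].

INTERFACE

Orientations are given as a unit quaternion [w, x, y, z].
In Python, from bench import * gives the robot as it stands. Calls block until the motion is done:
- move_to(position, orientation): joint-space move of the TCP to a pose.
- move_l(position, speed=0.15, orientation=None): straight line of the TCP; orientation=None keeps the orientation; speed is the mean speed in m/s.
- movej(angles): joint-space move.
- gripper_open() and close(): open the fingers fully, or close them until they stop; the grip force is fixed at half the most.
- hold(seconds).
- inverse_kinematics(position, orientation): joint angles nearest the present ones, or None.
- state(): the state.
- get_image(name): name is "scene" or "top"; returns a dict with "frame" (384x512x3 uint8, blue, green, red), "depth" (384x512 float32, m along the optical axis (not along the pixel's ray), 0 where there is no reading), "camera_matrix" (3x3 intrinsics, pixels), "view" (4x4, takes a point from world to camera coordinates). Camera axes: x right, y up, looking along -z (the intrinsics and any distortion apply to the point x, -y, -z); pixel columns grow to the right and rows downward; lengths in m; the calibration is good to about 2 mm. A picture is of the moment at which its call begins.
A pose or a line that the arm cannot do raises IKError and nothing moves.
- job_done(): hands the job in; it is judged then, once.
The state is a dict: "time": time; "joint_pos": joint angles; "dq": joint speeds; "joint_torque": joint torques, N m; "ee_pos": TCP position; "ee_rot": TCP orientation; "ft_force": force on the tool from outside, world axes, zero at the start; "moment": the same for the moment, N m; "finger_gap": finger opening in m; "finger_force": force on a finger pad.
Only numpy, scipy, OpenCV 4.12 (cv2) and the standard library are available. Lean on these libraries where they do the work, as an engineer would, in place of code of your own. Each camera call takes 0.05 s, during which the arm holds its last target. There are 200 camera calls.

## Working session

There is one attempt and no reset: what is moved stays moved. The work goes in short steps, each a Python script; the robot and the scene stay as the last script left them, time stands still between calls to the robot, and variables do not carry over. Pictures are saved under pics/ and viewed, at most 14 in all, crops included, and the job is handed in when it is done.

```bash
mkdir -p pics; ls; python3 - <<'E'
from bench import *
import cv2,numpy as np
for n in("scene","top"):
    d=get_image(n); cv2.imwrite(f"pics/{n}0.png",d["frame"]); np.savez(f"/tmp/{n}0.npz",**d)
    print(n,d["camera_matrix"].round(2).tolist(),d["view"].round(4).tolist(),[k for k in d])
s=state();print(s["time"],s["ee_rot"])
E
```

```text
pics
scene [[459.04, 0.0, 258.7], [0.0, 459.04, 188.86], [0.0, 0.0, 1.0]] [[-0.5529, 0.8332, -0.0058, 0.2437], [-0.7165, -0.4719, 0.5138, 0.3138], [0.4253, 0.2882, 0.8579, -1.4879], [0.0, 0.0, 0.0, 1.0]] ['frame', 'depth', 'camera_matrix', 'view']
top [[456.43, 0.0, 251.64], [0.0, 456.43, 184.49], [0.0, 0.0, 1.0]] [[0.0112, -0.9997, 0.0239, -0.027], [0.9906, 0.0144, 0.1363, -0.474], [-0.1366, 0.0221, 0.9904, -1.0913], [0.0, 0.0, 0.0, 1.0]] ['frame', 'depth', 'camera_matrix', 'view']
0.1 [-8.57224695e-04  9.83950581e-01  1.78439081e-01 -1.16285472e-04]
```

View pics/scene0.png

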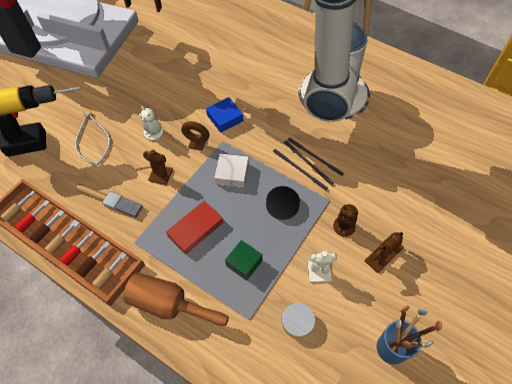

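View pics/top0.png

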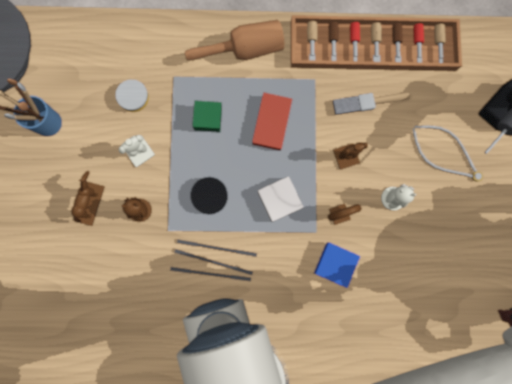

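```bash
cat > h.py <<'E'
import numpy as np,cv2
def cloud(d):
    K,V,z=d["camera_matrix"],d["view"],d["depth"]
    v,u=np.mgrid[:z.shape[0],:z.shape[1]]
    c=np.stack([(u-K[0,2])/K[0,0]*z,-(v-K[1,2])/K[1,1]*z,-z],-1)
    return (c-V[:3,3])@V[:3,:3]   # world
def proj(d,p):
    K,V=d["camera_matrix"],d["view"]; c=np.asarray(p)@V[:3,:3].T+V[:3,3]
    return np.stack([K[0,2]-K[0,0]*c[...,0]/c[...,2],K[1,2]+K[1,1]*c[...,1]/c[...,2]],-1)
E
python3 - <<'E'
from h import *
T=np.load("/tmp/top0.npz");S=np.load("/tmp/scene0.npz")
C=cloud(T);D=cloud(S)
obj=dict(torso=(348,155),owl=(137,209),horse=(87,203),ring=(343,214),ptorso=(137,150),powl=(397,196),white=(281,199),black=(209,196),red=(272,121),green=(207,116),blue=(337,264))
rows=[]
for n,(u,v) in obj.items():
    P=C[v-2:v+3,u-2:u+3].reshape(-1,3);p=np.median(P,0)
    print(n,p.round(4),"std z",P[:,2].std().round(4),"scene px",proj(S,p).round(0))
tb=lambda X,x,y:X[(abs(X[...,0]-x)<.03)&(abs(X[...,1]-y)<.03)][:,2]
for x,y in((.45,-.33),(.35,.2),(.55,.36),(.65,-.33)):
    print([ (np.median(a).round(4),a.std().round(4),len(a)) for a in (tb(C,x,y),tb(D,x,y))])
ts=[]
for n in("torso","owl","horse","ring","white","blue"):
    u,v=obj[n];u2,v2=proj(S,np.median(C[v-2:v+3,u-2:u+3].reshape(-1,3),0)).astype(int)
    ts.append(np.vstack([cv2.resize(I["frame"][b-28:b+28,a-22:a+22],(132,168),interpolation=2) for I,a,b in((T,u,v),(S,u2,v2))]))
cv2.imwrite("pics/crops.png",np.hstack(ts))
E
```

```text
torso [ 0.5419 -0.2492  0.0821] std z 0.0161 scene px [162. 158.]
owl [0.4051 0.2426 0.0963] std z 0.0038 scene px [346. 205.]
horse [0.4218 0.3688 0.0656] std z 0.2163 scene px [386. 240.]
ring [ 0.3998 -0.2314  0.0946] std z 0.0025 scene px [199. 124.]
ptorso [0.5499 0.2562 0.063 ] std z 0.0217 scene px [321. 258.]
powl [ 0.4437 -0.3604  0.092 ] std z 0.0054 scene px [154. 115.]
white [ 0.4384 -0.0925  0.0417] std z 0.0019 scene px [232. 166.]
black [0.4441 0.0835 0.0326] std z 0.0019 scene px [284. 199.]
red [ 0.6355 -0.0702  0.0349] std z 0.0019 scene px [195. 223.]
green [0.6412 0.0918 0.0486] std z 0.0021 scene px [245. 254.]
blue [ 0.2837 -0.2286  0.0372] std z 0.0014 scene px [225. 111.]
[(np.float64(0.0017), np.float64(0.0226), 678), (np.float64(0.0019), np.float64(0.0189), 394)]
[(np.float64(0.001), np.float64(0.0024), 581), (np.float64(0.001), np.float64(0.0024), 370)]
[(np.float64(0.0007), np.float64(0.0023), 563), (np.float64(0.0009), np.float64(0.0022), 551)]
[(np.float64(0.0012), np.float64(0.0046), 545), (np.float64(0.0013), np.float64(0.0037), 342)]
```

View pics/crops.png

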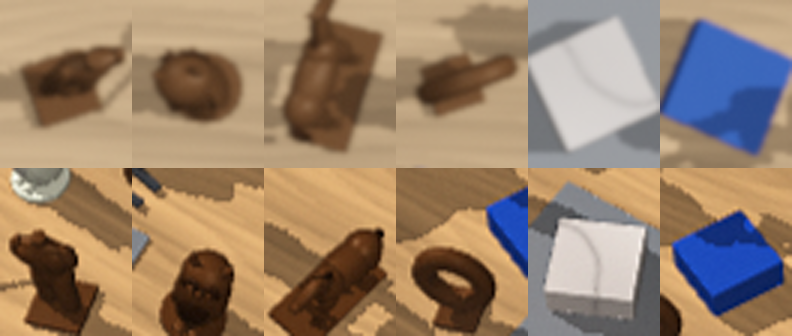

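```bash
cat > fit.py <<'E'
from h import *
from scipy.optimize import least_squares
def box(p,lo,hi):
    c,h=(np.array(lo)+hi)/2,(np.array(hi)-lo)/2
    q=abs(p-c)-h
    return np.linalg.norm(np.maximum(q,0),axis=-1)+np.minimum(q.max(-1),0)
def ext(d2,z,lo,hi):          # prism from a 2-d distance and an interval
    q=np.stack([d2,abs(z-(lo+hi)/2)-(hi-lo)/2],-1)
    return np.linalg.norm(np.maximum(q,0),axis=-1)+np.minimum(q.max(-1),0)
def sym(x,y,z): return [-x/2,-y/2,0],[x/2,y/2,z]
r2=lambda a,b:np.hypot(a,b)
def ell(x,y,a,b): k=r2(x/a,y/b)+1e-9; return k*(k-1)/(r2(x/a**2,y/b**2)+1e-9)
mm=1e-3
def m_torso(p): return [box(p,*sym(.056,.056,.008)),box(p,[-.014,-.0325,.066],[.014,.0325,.104])]
def m_owl(p): return [ext(r2(p[:,0],p[:,1])-.030,p[:,2],0,.008),ext(ell(p[:,0],p[:,1],.022,.025),p[:,2],.034,.066)]
def m_horse(p): return [box(p,*sym(.104,.046,.008)),ext(r2(p[:,1],p[:,2]-.063)-.0165,p[:,0],-.036,.030),box(p,[.03,-.009,.06],[.07,.009,.105])]
def m_ring(p):
    r=r2(p[:,1],p[:,2]-.056); return [box(p,*sym(.044,.044,.008)),ext(np.maximum(r-.042,.021-r),p[:,0],-.01,.01)]
def blk(x,y,z): return lambda p:[box(p,*sym(x,y,z))]
def disc(r,h): return lambda p:[ext(r2(p[:,0],p[:,1])-r,p[:,2],0,h)]
# name: model, guess, floor z, radius, z bands used (above the floor), yaw period
O=dict(torso=(m_torso,(.535,-.245),0,.060,[(-9,13),(70,106)],np.pi),owl=(m_owl,(.405,.24),0,.055,[(-9,13),(38,64)],np.pi),
 horse=(m_horse,(.42,.365),0,.085,[(-9,13),(48,110)],2*np.pi),ring=(m_ring,(.40,-.231),0,.06,[(-9,110)],np.pi),
 white=(blk(.084,.084,.036),(.438,-.0925),.004,.075,[(-9,60)],np.pi/2),black=(disc(.046,.028),(.444,.0835),.004,.06,[(-9,60)],0),
 red=(blk(.134,.076,.03),(.6355,-.07),.004,.085,[(-9,60)],np.pi),green=(blk(.068,.068,.044),(.641,.092),.004,.06,[(-9,60)],np.pi/2))
def fit(name,P):
    f,g,fl,R,bands,per=O[name]; g=np.array(g)
    P=P[np.hypot(*(P[:,:2]-g).T)<R]-[0,0,fl]
    P=P[np.any([(P[:,2]>a*mm)&(P[:,2]<b*mm) for a,b in bands],0)]
    if len(P)>6000: P=P[np.random.default_rng(0).choice(len(P),6000,False)]
    def res(q):
        c,s=np.cos(q[2]),np.sin(q[2]); d=P[:,:2]-q[:2]
        L=np.stack([c*d[:,0]+s*d[:,1],-s*d[:,0]+c*d[:,1],P[:,2]-q[3]],-1)
        return np.min(np.abs(np.stack(f(L)+[L[:,2]])) if 0 else np.stack(f(L)+[L[:,2]]),0)
    best=None
    for y in np.arange(0,per,np.pi/12) if per else [0]:
        r=least_squares(res,[*g,y,.001],loss="cauchy",f_scale=.002,x_scale=[.01,.01,.2,.002])
        if best is None or r.cost<best.cost: best=r
    q=best.x.copy(); q[2]=(q[2]%per if per else 0)
    return q,best.cost/len(P)*1e6,len(P)
E
cat > meas.py <<'E'
from bench import *
from fit import *
import sys
def grab(n,k=8):
    fr=[get_image(n) for _ in range(k)]
    return fr[0],fr
def clouds(k=8):
    out=[]
    for n in("top","scene"):
        d0,fr=grab(n,k); Z=np.stack([f["depth"] for f in fr]); d0=dict(d0); d0["depth"]=np.median(Z,0)
        if k>1: print(n,"frame-to-frame std mm",np.median(Z.std(0))*1e3)
        out.append((d0,cloud(d0).reshape(-1,3)[d0["depth"].ravel()>0]))
    return out
if __name__=="__main__":
    out=clouds(); np.savez("/tmp/c.npz",a=out[0][1],b=out[1][1])
    for n in sys.argv[1:] or O:
        for lab,P in(("top",out[0][1]),("scn",out[1][1]),("both",np.vstack([o[1] for o in out]))):
            q,c,k=fit(n,P); print(n,lab,(q[:2]*1e3).round(1),np.degrees(q[2]).round(1),(q[3]*1e3).round(1),"cost",c.round(2),k)
E
time python3 meas.py
```

```text
top frame-to-frame std mm 1.9486561
scene frame-to-frame std mm 2.4522479
torso top [ 557.2 -262.4] 18.0 0.8 cost 0.43 1625
torso scn [ 553.8 -266.7] 19.0 1.1 cost 0.45 1092
torso both [ 553.7 -265. ] 18.9 0.9 cost 0.48 2717
owl top [409.9 258.2] 176.6 0.7 cost 0.36 1199
owl scn [409.9 255.8] 65.2 0.8 cost 0.35 874
owl both [409.5 255.7] 82.7 0.7 cost 0.38 2073
horse top [424.7 383.5] 347.5 0.6 cost 0.48 3480
horse scn [425.3 378.9] 343.0 0.6 cost 0.46 3048
horse both [425.4 382.3] 348.3 0.6 cost 0.52 6000
ring top [ 406.8 -242.9] 18.7 0.7 cost 0.51 1801
ring scn [ 407.  -246.6] 19.5 1.1 cost 0.59 1195
ring both [ 406.5 -244.6] 19.7 0.8 cost 0.59 2996
white top [440.2 -90.4] 25.7 0.7 cost 0.3 2774
white scn [440.3 -93.7] 25.8 1.0 cost 0.3 1796
white both [439.7 -92.2] 25.7 0.8 cost 0.32 4570
black top [448.  85.] 0.0 0.7 cost 0.29 1788
black scn [447.4  81.7] 0.0 0.8 cost 0.28 1291
black both [447.5  82.3] 0.0 0.7 cost 0.3 3079
red top [639.  -69.4] 168.2 0.8 cost 0.31 3333
red scn [639. -73.] 168.4 1.0 cost 0.29 2841
red both [638.6 -72.7] 168.3 0.9 cost 0.31 6000
green top [647.2  93.6] 87.4 0.8 cost 0.29 1678
green scn [647.3  90.6] 87.3 0.8 cost 0.26 1599
green both [647.3  91.1] 87.4 0.8 cost 0.3 3277
real	0m16.772s
user	0m12.932s
sys	0m0.119s
```

```bash
python3 - <<'E'
from fit import *
c=np.load("/tmp/c.npz"); P=dict(top=c["a"],scn=c["b"])
G=dict(torso=(.555,-.2645),owl=(.4097,.257),horse=(.425,.381),ring=(.4067,-.2445),white=(.44,-.092),black=(.4476,.083),red=(.639,-.0712),green=(.6472,.092))
for n in G:
    O[n]=(O[n][0],G[n],*O[n][2:])
    for l in P:
        q,k,m=fit(n,P[l]); print(n,l,(q[:2]*1e3).round(1),np.degrees(q[2]).round(1),(q[3]*1e3).round(1),k.round(2))
# body-only centres by height, torso & owl
T=np.load("/tmp/top0.npz");S=np.load("/tmp/scene0.npz")
ts=[]
for n in("owl","torso"):
  for I in(T,S):
    a,b=proj(I,[*G[n],.05]).astype(int); ts.append(cv2.resize(I["frame"][b-25:b+25,a-20:a+20],(200,250),interpolation=2))
cv2.imwrite("pics/owl.png",np.clip(np.hstack(ts)*1.6,0,255).astype(np.uint8))
E
```

```text
torso top [ 557.2 -262.4] 18.0 0.8 0.43
torso scn [ 554.  -266.7] 20.4 1.1 0.46
owl top [409.9 258.2] 176.6 0.6 0.37
owl scn [409.9 255.9] 64.4 0.7 0.34
horse top [424.5 383.6] 347.5 0.6 0.47
horse scn [425.3 378.9] 343.1 0.6 0.45
ring top [ 406.8 -242.9] 18.7 0.7 0.37
ring scn [ 407.  -246.5] 19.5 0.9 0.42
white top [440.2 -90.4] 25.7 0.7 0.3
white scn [440.3 -93.7] 25.8 1.0 0.3
black top [448.  85.] 0.0 0.7 0.29
black scn [447.4  81.7] 0.0 0.8 0.28
red top [639.  -69.4] 168.2 0.8 0.31
red scn [639. -73.] 168.4 1.0 0.29
green top [647.2  93.6] 87.4 0.8 0.29
green scn [647.3  90.6] 87.3 0.9 0.27
```

View pics/owl.png

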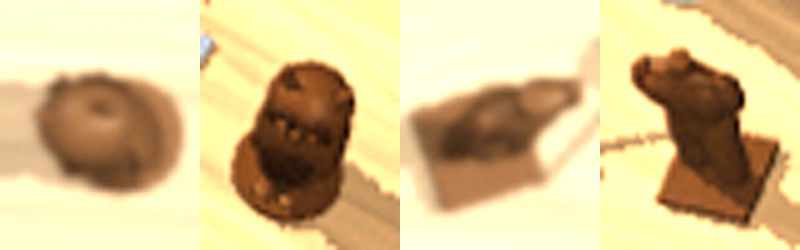

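```bash
cat > joint.py <<'E'
from fit import *
G=dict(torso=(.555,-.2645),owl=(.4097,.257),horse=(.425,.381),ring=(.4067,-.2445),white=(.44,-.092),black=(.4476,.083),red=(.639,-.0712),green=(.6472,.092))
for n in G: O[n]=(O[n][0],G[n],*O[n][2:])
def foot(n):
    f,g,fl,R,b,p=O[n]; return (lambda q:f(q)[:1],g,fl,R,[(-9,13)],p)
E
python3 - <<'E'
from joint import *
c=np.load("/tmp/c.npz"); A=c["a"]-[0,.00165,0];B=c["b"]+[0,.00165,0]; P=dict(top=A,scn=B,both=np.vstack([A,B]))
sh=lambda q:((q[:2]*1e3).round(1),np.degrees(q[2]).round(1))
for n in("torso","horse","ring","owl"): 
    print(n,"joint",sh(fit(n,P["both"])[0])); O[n]=foot(n)
    for l in P: print("  foot",l,sh(fit(n,P[l])[0]))
Q=dict(torso=(555.4,-264.6,19,.056,.056),horse=(425,381.3,346,.104,.046),ring=(407,-244.7,19,.044,.044),owl=(410,257,0,.06,.06))
T=np.load("/tmp/top0.npz");S=np.load("/tmp/scene0.npz");rows=[]
for I,dy in((T,1.65),(S,-1.65)):
  ts=[]
  for n,(x,y,a,w,h) in Q.items():
    a=np.radians(a);u0,v0=proj(I,[x/1e3,y/1e3,.04]).astype(int)
    im=cv2.resize(I["frame"][v0-32:v0+32,u0-25:u0+25],(200,256),interpolation=0)
    im=np.clip(im*1.5,0,255).astype(np.uint8)
    for z in(.001,.009):
      t=np.linspace(0,2*np.pi,40); c=np.array([[1,1],[1,-1],[-1,-1],[-1,1]])/2*[w,h] if n!="owl" else .03*np.c_[np.cos(t),np.sin(t)]
      p=c@np.array([[np.cos(a),np.sin(a)],[-np.sin(a),np.cos(a)]])+[x/1e3,(y+dy)/1e3]
      uv=(proj(I,np.c_[p,np.full(len(p),z)])-[u0-25,v0-32]+.5)*4
      cv2.polylines(im,[uv.round().astype(int)],True,(0,255,0) if z>.005 else (255,0,0),1)
    ts.append(im)
  rows.append(np.hstack(ts))
cv2.imwrite("pics/ov.png",np.vstack(rows))
E
```

```text
torso joint (array([ 554.4, -264.9]), np.float64(19.2))
  foot top (array([ 554.9, -264.1]), np.float64(18.2))
  foot scn (array([ 555.4, -263.7]), np.float64(109.6))
  foot both (array([ 555.4, -263.9]), np.float64(109.0))
horse joint (array([425. , 381.7]), np.float64(347.4))
  foot top (array([425.2, 380.9]), np.float64(345.5))
  foot scn (array([425.2, 381.2]), np.float64(346.2))
  foot both (array([425.2, 381. ]), np.float64(345.7))
ring joint (array([ 406.9, -244.7]), np.float64(19.5))
  foot top (array([ 406.7, -244.3]), np.float64(18.4))
  foot scn (array([ 407.1, -244.1]), np.float64(18.3))
  foot both (array([ 407. , -244.2]), np.float64(108.1))
owl joint (array([410.6, 255.8]), np.float64(155.2))
  foot top (array([409.9, 256.7]), np.float64(149.0))
  foot scn (array([410.4, 256.2]), np.float64(178.7))
  foot both (array([410.4, 256.4]), np.float64(131.1))
```

View pics/ov.png

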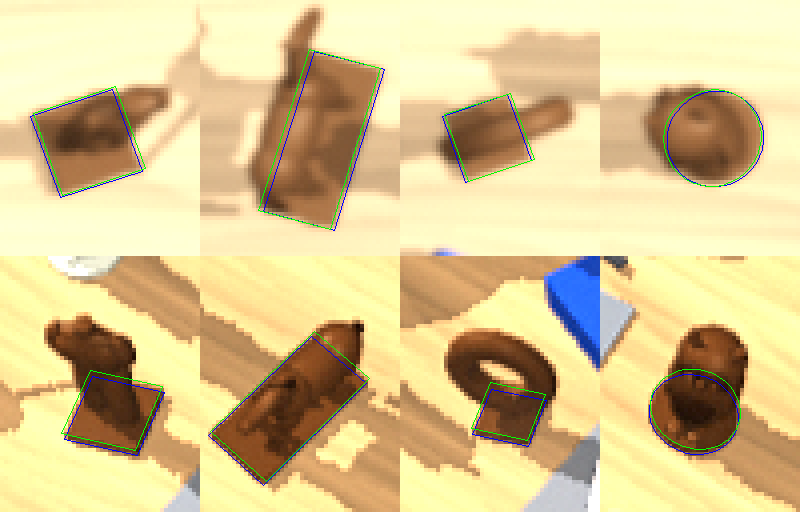

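```bash
cat > rob.py <<'E'
from bench import *
import numpy as np
def quat(th):           # tool down, finger line (tool y) at angle th in the world: y=(c,s,0), z=-Z
    from scipy.spatial.transform import Rotation as R
    y=np.array([np.cos(th),np.sin(th),0]);z=np.array([0,0,-1.])
    q=R.from_matrix(np.c_[np.cross(y,z),y,z]).as_quat(); return np.array([q[3],*q[:3]])
def best(pos,angs):     # nearest reachable joint solution among equivalent finger angles
    q0=np.array(state()["joint_pos"]);c=[]
    for a in angs:
        j=inverse_kinematics(pos,quat(a))
        if j is not None and abs(j[5])<2.6: c.append((np.abs(np.array(j)-q0).max(),a))
    return min(c)[1]
def log(m):
    s=state();print(m,"t=%.1f"%s["time"],np.round(s["ee_pos"],4),"gap %.4f"%s["finger_gap"],"F",np.round(s["ft_force"],1))
def pick(xy,deg,zg,lift,top=.10):
    """zg: grasp-point height; the TCP is 11 mm below it"""
    z=zg-.011; a=best([*xy,z+top],np.radians([deg,deg+180,deg-180]))
    move_to([*xy,z+top],quat(a)); move_l([*xy,z],.12); log("at"); close(); log("closed")
    move_l([*xy,z+lift],.2); log("lifted")
def place(xy,degs,zg,base,carry,off=.0,up=.10):
    z=zg-.011+base
    a=best([*xy,z],np.radians([d+k for d in degs for k in(-180,0,180)]))
    print("angle",np.degrees(a))
    move_to([*xy,max(z+.05,carry-.011+zg)],quat(a)); move_l([*xy,z+.008],.15); hold(.3)
    f0=state()["ft_force"][2]
    for dz in np.arange(.003,-.0031,-.001):
        move_l([*xy,z+dz],.02)
        if state()["ft_force"][2]-f0>2.5: break
    log("down dz %.4f df %.1f"%(dz,state()["ft_force"][2]-f0)); gripper_open(); hold(.2)
    move_l([*xy,z+up],.2); log("released")
E
cat > look.py <<'E'
from meas import *
from joint import *
def rel(obj,base,height,guess,k=6,dy=.00165):
    """pose of the standing bronze relative to its base, both fitted in each camera"""
    for (d,P),s in zip(clouds(k),(-1,1)):
        P=P+[0,s*dy,0]
        f,g,fl,R,b,p=O[obj]
        O["_o"]=(lambda q,f=f:f(q)[:1],guess,height,R,[(-5,13)],p)
        fb,gb,flb,Rb,bb,pb=O[base]
        hb=height-.004
        O["_b"]=(fb,gb,flb,Rb,[(-9,hb*1e3+3)],pb)
        # the bronze's floor is the base's top, clipped to points within the base
        m=np.hypot(*(P[:,:2]-guess).T)<R
        def both(L): return f(L)[:1]
        qb=fit("_b",P)[0]
        c,s2=np.cos(qb[2]),np.sin(qb[2]);e=P[:,:2]-qb[:2]
        ins=np.maximum(abs(c*e[:,0]+s2*e[:,1])/EX[base][0],abs(-s2*e[:,0]+c*e[:,1])/EX[base][1])<1 if base!="black" else np.hypot(*e.T)<.044
        qo=fit("_o",P[ins])[0]
        d=qo[:2]-qb[:2]
        print("obj",(qo[:2]*1e3).round(1),"base",(qb[:2]*1e3).round(1),"diff world",(d*1e3).round(1),"yaw diff",((np.degrees(qo[2]-qb[2])+45)%90-45).round(1))
EX=dict(white=(.041,.041),red=(.066,.037),green=(.033,.033))
E
python3 - <<'E'
from rob import *
pick((.5554,-.2641),19,.086,.13)
from bench import *; import cv2; cv2.imwrite("pics/lift1.png",get_image("scene")["frame"])
place((.4402,-.0920),[25.7+90*i for i in(-1,0,1)],.086,.040,.10)
E
cat >/dev/null
```

```text
at t=3.6 [ 0.5559 -0.2644  0.0761] gap 0.0882 F [ 0.5 -0.4  0.2]
closed t=4.5 [ 0.5554 -0.2641  0.0749] gap 0.0279 F [ 0.7 -0.  -0.2]
lifted t=5.3 [ 0.5548 -0.2638  0.2027] gap 0.0278 F [-0.1  1.  -6.5]
angle 25.700000000000003
down dz -0.0010 df 7.9 t=8.4 [ 0.4402 -0.092   0.1149] gap 0.0275 F [-3.   0.3  1.8]
released t=10.3 [ 0.44   -0.0919  0.214 ] gap 0.0877 F [-0.1 -0.3  0.2]
```

```bash
python3 - <<'E'
from rob import *
a=best([.41,.256,.2],np.radians([8,188,-172])); move_to([.41,.256,.2],quat(a))
from look import *
rel("torso","white",.040,(.4402,-.092))
log("");import cv2; im=[get_image(n)["frame"] for n in("scene","top")]; cv2.imwrite("pics/p1.png",cv2.resize(np.hstack([im[0][80:330,100:420],im[1][50:300,50:370]]),(800,312)))
E
```

```text
top frame-to-frame std mm 1.8029248
scene frame-to-frame std mm 2.268448
obj [439.7 -92.2] base [440.  -92.1] diff world [-0.3 -0.1] yaw diff 0.7
obj [440.1 -91.4] base [440.3 -91.9] diff world [-0.2  0.5] yaw diff 1.3
 t=12.2 [0.41   0.2559 0.2   ] gap 0.0875 F [ 0.2 -0.1 -0. ]
```

View pics/p1.png

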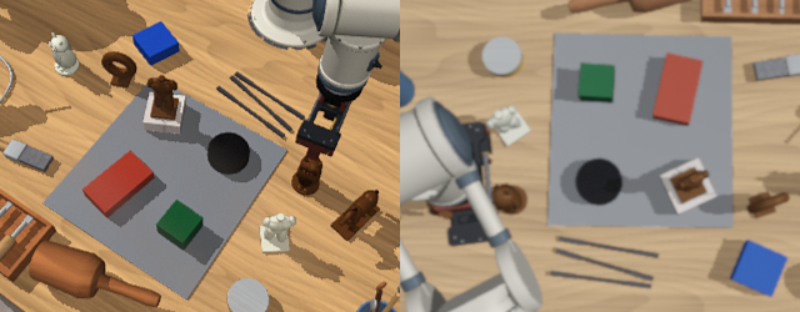

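The picture shows the torso upright and central on the white block (scene crop ~(163,97)), within 0.5 mm and about 1°. Owl next.

```bash
python3 - <<'E'
from rob import *
pick((.4102,.2564),8,.056,.13)
place((.4476,.0834),[0,10,20,-10],.056,.032,.10,up=.12)
a=best([.425,.381,.2],np.radians([75.7,255.7,-104.3])); move_to([.425,.381,.2],quat(a))
from look import *
rel("owl","black",.032,(.4476,.0834))
log("");import cv2; im=[get_image(n)["frame"] for n in("scene","top")]; cv2.imwrite("pics/p2.png",cv2.resize(np.hstack([im[0][80:330,100:420],im[1][50:300,50:370]]),(800,312)))
E
```

```text
at t=13.6 [0.4108 0.2567 0.0461] gap 0.0878 F [-0.3 -1.2  0.5]
closed t=14.4 [0.4103 0.2564 0.045 ] gap 0.0434 F [ 0.8 -0.6 -0.6]
lifted t=15.2 [0.4096 0.2561 0.1731] gap 0.0437 F [-0.2  0.  -4.4]
angle -10.0
down dz -0.0010 df 8.2 t=18.2 [0.4477 0.0834 0.077 ] gap 0.0434 F [-3.5 -0.6  4.4]
released t=20.0 [0.4472 0.0834 0.1957] gap 0.0877 F [-0.7  1.   0.2]
top frame-to-frame std mm 1.8210119
scene frame-to-frame std mm 2.2266972
obj [448.2  84.1] base [447.8  83.7] diff world [0.5 0.4] yaw diff -39.9
obj [448.   83.1] base [447.4  83.3] diff world [ 0.6 -0.2] yaw diff -20.5
 t=21.7 [0.4251 0.3809 0.2   ] gap 0.0879 F [ 0.3 -0.1 -0.5]
```

View pics/p2.png

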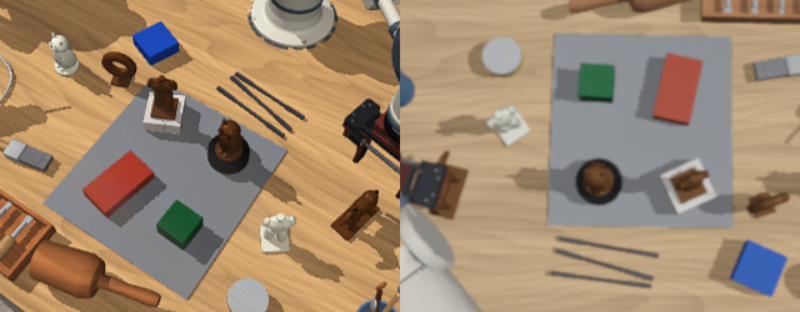

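The owl is upright on the black disc (229,143 in the left crop), within 0.7 mm. Horse next.

```bash
python3 - <<'E'
from rob import *
pick((.4252,.3811),75.7,.064,.20)
place((.6389,-.0712),[78.3],.064,.034,.20,up=.12)
a=best([.407,-.2443,.28],np.radians([18.2,198.2,-161.8])); move_to([.407,-.2443,.28],quat(a))
from look import *
rel("horse","red",.034,(.6389,-.0712))
log("");import cv2; im=[get_image(n)["frame"] for n in("scene","top")]; cv2.imwrite("pics/p3.png",cv2.resize(np.hstack([im[0][80:330,100:420],im[1][50:300,50:370]]),(800,312)))
E
```

```text
at t=23.1 [0.4257 0.3815 0.0542] gap 0.0877 F [-0.1 -0.9  0.2]
closed t=24.0 [0.4252 0.3812 0.053 ] gap 0.0299 F [-0.2  0.9 -0.9]
lifted t=25.2 [0.4248 0.3808 0.2511] gap 0.0297 F [-0.9 -0.7 -5.1]
angle 78.3
down dz -0.0010 df 6.8 t=29.9 [ 0.639  -0.0712  0.087 ] gap 0.0300 F [-2.7  1.2  1.7]
released t=31.9 [ 0.6386 -0.0711  0.2056] gap 0.0879 F [-0.3 -0.2 -0.2]
top frame-to-frame std mm 1.7585195
scene frame-to-frame std mm 2.30651
obj [639.3 -71.7] base [639.1 -70.7] diff world [ 0.1 -1. ] yaw diff 0.4
obj [639.1 -71.3] base [638.9 -71.3] diff world [0.2 0. ] yaw diff -0.4
 t=33.6 [ 0.4071 -0.2443  0.28  ] gap 0.0878 F [ 0.5 -0.4 -0.5]
```

View pics/p3.png

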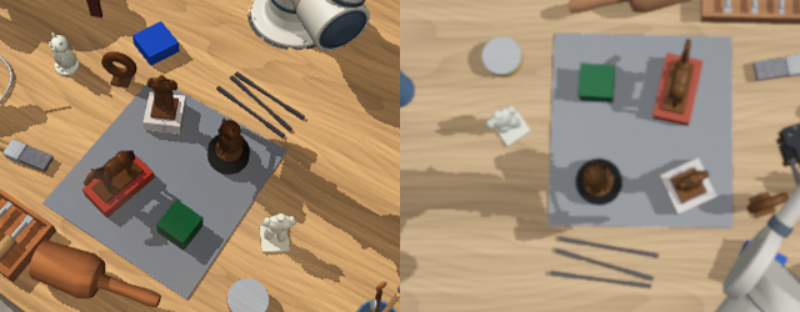

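The horse is along the red slab, upright, within 1 mm. Ring next.

```bash
python3 - <<'E'
from rob import *
pick((.4069,-.2443),18.8,.085,.20,top=.10)
place((.6472,.0921),[-2.6],.085,.048,.20,up=.10)
move_l([.6472,.0921,.30],.2)
move_to([.25,-.5,.25],quat(best([.25,-.5,.25],np.radians([-90,90,0,180,-45,45]))))
from look import *
rel("ring","green",.048,(.6472,.0921)); rel("torso","white",.040,(.4402,-.092))
log("");import cv2; im=[get_image(n)["frame"] for n in("scene","top")]; cv2.imwrite("pics/p4.png",cv2.resize(np.hstack([im[0][80:330,100:420],im[1][50:300,100:420]]),(800,312)))
E
```

```text
at t=35.2 [ 0.4074 -0.2446  0.0751] gap 0.0879 F [ 0.3 -0.1  0.3]
closed t=36.2 [ 0.4069 -0.2443  0.0739] gap 0.0210 F [-0.5  0.7 -0.7]
lifted t=37.4 [ 0.4066 -0.2441  0.2724] gap 0.0212 F [-0.1  0.4 -5.4]
angle -2.6
down dz -0.0010 df 4.9 t=41.7 [0.6475 0.092  0.1219] gap 0.0213 F [-0.2 -0.4 -0.8]
released t=43.7 [0.647  0.0921 0.2209] gap 0.0876 F [ 0.6  0.3 -0.9]
top frame-to-frame std mm 1.8427374
scene frame-to-frame std mm 2.34284
obj [649.2  91.9] base [647.3  91.9] diff world [1.9 0. ] yaw diff 0.4
obj [649.1  92.3] base [647.3  92.2] diff world [1.9 0.1] yaw diff 0.7
top frame-to-frame std mm 1.8412889
scene frame-to-frame std mm 2.3397202
obj [440.7 -91.8] base [440.1 -92.2] diff world [0.6 0.5] yaw diff 1.7
obj [439.9 -91.6] base [440.3 -91.9] diff world [-0.5  0.3] yaw diff 0.2
 t=48.0 [ 0.25 -0.5   0.25] gap 0.0878 F [-0.   0.2  0.1]
```

View pics/p4.png

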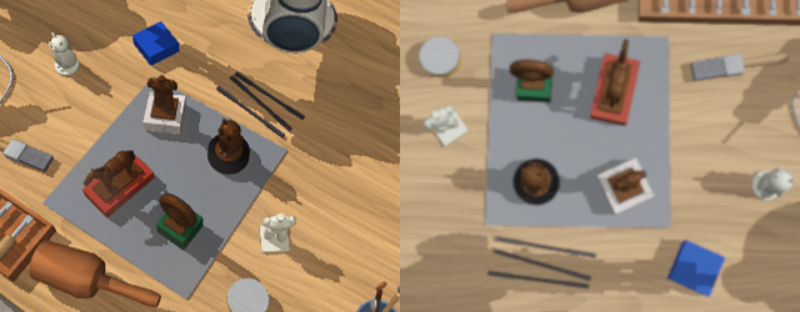

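```bash
python3 - <<'E'
from look import *
for (d,P),s in zip(clouds(8),(-1,1)):
    P=P+[0,s*.00165,0]
    e=P-[.6473,.0921,.0488]; c,n=np.cos(np.radians(-2.6)),np.sin(np.radians(-2.6))
    L=np.c_[c*e[:,0]+n*e[:,1],-n*e[:,0]+c*e[:,1],e[:,2]]
    for lo,hi in((4,12),(18,32),(32,50),(50,66),(66,80),(80,94)):
        q=L[(abs(L[:,1])<.034)&(abs(L[:,0])<.04)&(L[:,2]>lo*mm)&(L[:,2]<hi*mm)]
        if len(q): print((lo,hi),len(q),"x pct",(np.percentile(q[:,0],[3,25,50,75,97])*1e3).round(1))
    O["r"]=(m_ring,(.6473,.0921),.048,.06,[(3,110)],np.pi)
    q=fit("r",P)[0]; print((q[:2]*1e3).round(1),np.degrees(q[2]).round(1))
E
```

```text
top frame-to-frame std mm 1.9349036
scene frame-to-frame std mm 2.449893
(4, 12) 124 x pct [-19.9 -16.7 -12.4  -8.1  -4. ]
(18, 32) 21 x pct [-8.3 -8.  -7.9 -7.8 -7.5]
(32, 50) 117 x pct [-8.3 -7.5 -3.7  0.5  4.9]
(50, 66) 21 x pct [-8.5 -8.1 -7.8 -7.6 -6.7]
(66, 80) 38 x pct [-8.3 -8.1 -7.6 -6.4  7.5]
(80, 94) 166 x pct [-8.1 -6.8 -3.1  3.  10.4]
[649.7  92.1] 177.9
(4, 12) 128 x pct [ 7.2 11.5 16.1 20.6 24.2]
(18, 32) 16 x pct [11.8 12.  12.2 12.4 12.6]
(32, 50) 112 x pct [-0.2  4.2  8.4 11.8 12.3]
(50, 66) 23 x pct [ 7.1 11.8 12.1 12.3 12.6]
(66, 80) 32 x pct [ 7.4 11.7 11.9 12.2 12.5]
(80, 94) 160 x pct [-6.2  1.   7.5 11.1 12.4]
[649.1  92. ] 177.8
```

```bash
cat > ringx.py <<'E'
from look import *
def ringx(k=6,lift=0.):
    (d,P),=clouds(k)[1:]; P=P+[0,.00165,-lift]
    e=P-[.6473,.0921,.0488]; t=np.radians(-2.6);c,n=np.cos(t),np.sin(t)
    L=np.c_[c*e[:,0]+n*e[:,1],-n*e[:,0]+c*e[:,1],e[:,2]]
    o=[]
    for lo,hi in((18,32),(50,66),(66,80)):   # front face, scene camera
        q=L[(abs(L[:,1])<.034)&(abs(L[:,0])<.03)&(L[:,2]>lo*mm)&(L[:,2]<hi*mm)]; o.append((round(np.percentile(q[:,0],60)*1e3,1),len(q)))
    b=L[(abs(L[:,1])<.03)&(L[:,2]<-.01)&(L[:,2]>-.036)&(abs(L[:,0]-.034)<.012)]
    print("disc centre x mm",[(round(x-10,1),m) for x,m in o],"base front",np.median(b[:,0]).round(4)); return np.median([x for x,_ in o])-10
E
python3 - <<'E'
from rob import *
from ringx import *
ringx()
x,y=.6482,.0921; z=.122
a=best([x,y,.22],np.radians([-2.6,177.4,-182.6])); move_to([x,y,.24],quat(a)); move_l([x,y,z],.12); ringx(); close(); log("closed"); ringx()
move_l([x,y,z+.005],.05); hold(.3); ringx(lift=.005); log("")
E
```

```text
top frame-to-frame std mm 1.8419428
scene frame-to-frame std mm 2.3414683
disc centre x mm [(np.float64(2.1), 16), (np.float64(2.2), 24), (np.float64(2.0), 39)] base front 0.034
top frame-to-frame std mm 1.765953
scene frame-to-frame std mm 2.2271378
disc centre x mm [(np.float64(2.1), 10), (np.float64(2.1), 11), (np.float64(1.9), 31)] base front 0.0341
closed t=54.8 [0.648  0.0921 0.122 ] gap 0.0210 F [-0.3 -0.7  0.8]
top frame-to-frame std mm 1.7672894
scene frame-to-frame std mm 2.223838
disc centre x mm [(np.float64(2.5), 13), (np.float64(2.3), 14), (np.float64(2.4), 31)] base front 0.034
top frame-to-frame std mm 1.7696123
scene frame-to-frame std mm 2.2192855
disc centre x mm [(np.float64(3.4), 17), (np.float64(2.9), 16), (np.float64(2.8), 37)] base front 0.034
 t=56.5 [0.6482 0.0921 0.127 ] gap 0.0209 F [ 0.1  0.5 -5.2]
```

```bash
python3 - <<'E'
from rob import *
from ringx import *
x,y,z=.6482,.0921,.122
t=np.radians(-2.6); x-=.0029*np.cos(t); y-=.0029*np.sin(t)
move_l([x,y,z+.005],.05); hold(.3); ringx(lift=.005)
f0=state()["ft_force"][2]
for dz in np.arange(.002,-.0021,-.001):
    move_l([x,y,z+dz],.02)
    if state()["ft_force"][2]-f0>2.5: break
log("dz %.4f"%dz); ringx(); gripper_open(); hold(.2); move_l([x,y,z+.1],.2)
move_to([.25,-.5,.25],quat(best([.25,-.5,.25],np.radians([-90,90,0,180,-45,45]))))
ringx(8); rel("ring","green",.048,(.6472,.0921)); rel("owl","black",.032,(.4476,.0834)); rel("horse","red",.034,(.6389,-.0712)); log("")
import cv2; im=[get_image(n)["frame"] for n in("scene","top")]; cv2.imwrite("pics/p5.png",cv2.resize(np.hstack([im[0][130:330,120:360],im[1][60:260,140:380]]),(800,333)))
E
```

```text
top frame-to-frame std mm 1.7713983
scene frame-to-frame std mm 2.2197711
disc centre x mm [(np.float64(0.4), 17), (np.float64(-0.1), 15), (np.float64(-0.3), 39)] base front 0.0339
dz -0.0010 t=58.7 [0.6458 0.0922 0.1222] gap 0.0211 F [ 0.6 -0.6  1. ]
top frame-to-frame std mm 1.7691329
scene frame-to-frame std mm 2.2273097
disc centre x mm [(np.float64(0.8), 17), (np.float64(0.5), 13), (np.float64(0.5), 34)] base front 0.034
top frame-to-frame std mm 1.9342657
scene frame-to-frame std mm 2.4439712
disc centre x mm [(np.float64(1.0), 22), (np.float64(1.0), 22), (np.float64(0.9), 37)] base front 0.034
top frame-to-frame std mm 1.8389457Traceback (most recent call last):
  File "<stdin>", line 12, in <module>
  File "look.py", line 5, in rel
    for (d,P),s in zip(clouds(k),(-1,1)):
                       ~~~~~~^^^
  File "meas.py", line 10, in clouds
    d0,fr=grab(n,k); Z=np.stack([f["depth"] for f in fr]); d0=dict(d0); d0["depth"]=np.median(Z,0)
          ~~~~^^^^^
  File "meas.py", line 5, in grab
    fr=[get_image(n) for _ in range(k)]
        ~~~~~~~~~^^^
ValueError: 200 camera calls are used up
```

```bash
python3 -c "
from rob import *
log(''); print(job_done())"
```

```text
t=65.1 [ 0.25 -0.5   0.25] gap 0.0878 F [ 0.6 -0.1  0.1]
the job is handed in; nothing more can be done
None
```

I handed the job in at 65 s, with all four bronzes upright on their own bases and measured within about 1 mm of centre and 2° of square. The ring had to be set down again to fix a 2 mm offset, and I used up the camera calls re-measuring it, so I took no last picture. The plaster models and the blue block were left alone.

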